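# Clamp the lead came

### The job

Two green came clamps stand on the bench with their spring levers up. One of them has a short strip of grey lead came lying across its bed: press that clamp's red pad down until its latch catches, then let go, so that the lever stays down by itself and holds the came where it lies. Leave the empty clamp's lever up.

Things in the scene. Friction and masses are not known exactly. Their poses are not given: they have to be found in the camera images.
- pad_a (a point): centre of the top face of the red thumb pad (42 x 34 mm) at the front end of the lever of the LOADED clamp; x points along the lever to its hinge pin (130 mm off, 52 mm above the bench), z is the face's normal. Lever up: it rises 0.40 rad towards the pad, pad top centre 107 mm above the bench. Latched: level, pad top 57 mm above the bench, centre 12 mm further from the hinge
- lever_a (a joint): lever of the loaded clamp, rad: 0 = up (a spring pushes it there), grows as the pad is pressed down; held at 0.40 (level) once caught. The latch snaps in at about 0.41, hard stop at 0.46 (pad top 50 mm above the bench). Force at the pad: about 4 N at first, about 10 N (momentarily up to 25) as the latch catches
- lever_b (a joint): lever of the other, empty clamp, of the same make and joint values; to stay up (0). Each clamp: green base 147 x 60 x 12 mm fixed to the bench, two green cheeks 62 mm high at the hinge end, steel lever 18 mm wide with a red pad
- came_mid (a point): centre of the strip of lead came, grey, 9 x 91 x 7 mm (long axis its y), lying loose across the bed of the loaded clamp between two low ribs, 16 mm above the bench, below the lever's sprung rubber foot
There are look-alikes about, which are no part of the job. Leave any orange look-alike of the part that bears pad_a alone.

How it is judged:
At the end, for the whole second after the job is handed in: the loaded clamp's lever stays down by itself, beyond 0.37 rad and at rest; the came lies within 15 mm of where it was; the empty clamp's lever is up (below 0.05 rad) (value of joint lever_a above 0.37 rad and not (velocity of joint lever_a above 0.05 rad/s) and not (velocity of joint lever_a below -0.05 rad/s) and value of joint lever_b below 0.05 rad and distance of came_mid from where it was at the start of the episode below 0.015 m); the robot touches nothing.
It fails at once if the empty clamp's lever is pressed down (beyond 0.15 rad) (value of joint lever_b above 0.15 rad).
It also fails if it takes over 29 s, if anything falls off the work surface, if the arm or the gripper's body presses on something with over 40 N, if the wrist force passes 120 N, or if a joint passes its speed limit or range.

### The arm

A 6-joint arm with a two-finger parallel gripper is mounted at the origin on a cart in front of the work surface, level with it; the furniture and walls round the work are solid. World frame = base frame: x ahead of the robot, y to its left, z up, the work surface at z = 0. Lengths are in m, angles in rad, forces in N, time in s.
With the tool pointing down it reaches from about 0.275 to 0.75 m from the base axis. Payload 10.2 kg.
Tool frame: the origin (TCP) lies at the very end of the fingers, on their centre line; the grasp point (between the pads) lies 19 mm behind it; z points along the fingers, y is the line along which they close (so a half turn about z gives the same grasp; the last joint's range is limited). The gripper opens to 88 mm and grips with 3 to 60 N. Pads are 18 mm wide; open, the fingers measure 123 mm over their backs; the gripper's body (75 mm by 187 mm) begins 45 mm behind the grasp point.
Start: joints at [0.954, 0.313, 1.498, -0, 1.331, -0.223], TCP at [0.201, 0.485, 0.239] pointing down, gripper open.
Joint ranges: [-2.94, 2.94], [-0.97, 2.17], [0.19, 2.56], [-1.23, 4.37], [0.02, 3.11], [-2.88, 2.88]. Speed limits (rad/s): [2.39, 2.39, 3.01, 3.14, 3.14, 3.14].

### API

Orientations are given as a unit quaternion [w, x, y, z].
In Python, from bench import sense, eyes, ticket gives the robot as it stands.
- The arm moves only by the tool arm_command, never from a script. Its argument "series" is a list of rows, each an object with "twist": the turn, a rotation vector about the tool's x, y, z in degrees, a list of three; "xyz": the shift along the tool's x, y, z in cm, a list of three; "gripper": the opening, from 0 (shut) to 1 (fully open). A call has exactly 10 rows; each row shifts and turns the commanded pose from where the row before left it, along the tool's axes as they then stand; what a row does not reach is not made up. A row lasts 1/10 s, in which the tool goes at most 50 mm and 8.59 degrees, less where a joint would pass 70% of its speed; a pose out of reach is approached as far as the arm can. A call with a gripper value outside its range is refused whole. The fingers move at their own pace and stop on an object; the grip force is fixed at half the most. Time passes only in rows, so rows that do not move let the fingers close, or fill a call up. It gives the time, the measured TCP pose, the force, the opening and the grip force at its end, in the units of the state.
- sense(): the state, without advancing time (a new reading comes with each control period).
- eyes.get_image(name): name is "scene" or "top" or "wrist"; returns a dict with "color" (420x560x3 uint8, red, green, blue), "K" (3x3 intrinsics, pixels), "rvec" (rotation vector, rad) and "tvec" (3), from world to camera coordinates, as OpenCV has them; the wrist camera has in their place "mount" (4x4, takes a point from camera to tool coordinates, whose origin is the TCP and whose axes are the flange's). Camera axes: x right, y down, z forward; pixel columns grow to the right and rows downward; lengths in m; the calibration is good to about 2 mm. A picture is of the moment at which its call begins: read the wrist's pose just before it. There is no depth.
- ticket.sign_off(): hands the job in; it is judged then, once.
Trained networks look in the newest picture that a camera, given by its name, has taken for a name from the list of things; names that differ only in an ending like _2 or _b are one class to them, and where a whole thing is asked for, a point or a joint stands for the part that bears it (a point fixed in the world has none). Each returns a list of dicts, best first, with "confidence" (0 to 1); they miss things now and then, are a little off and sometimes report something else, mostly with a low value. They report only what shows in the picture. A call takes as long as a camera call. They do not tell look-alikes from the thing itself.
- eyes.look_for(target, camera): "box" ([left, top, right, bottom] in pixels, round what is visible of it).
- eyes.place_of(target, camera): "centre" ([column, row] in pixels: a listed point, or the origin of a listed thing).
The state is a dict: "time": time; "qpos": joint angles; "joint_vel": joint speeds; "joint_torque": joint torques, N m; "eef_pos": TCP position; "tcp_rot": TCP orientation; "ft_force": force on the tool from outside, world axes, zero at the start; "torque": the same for the moment, N m; "finger_gap": opening from 0.0 (shut) to 1.0 (fully open); "gripper_force": force on a finger pad.
Only numpy, scipy, OpenCV 4.12 (cv2) and the standard library are available. Lean on these libraries where they do the work, as an engineer would, in place of code of your own. Each camera call takes 0.05 s, during which the arm holds its last target. There are 200 camera calls.

## Working session

There is one attempt and no reset: what is moved stays moved. The work goes in short steps, Python scripts to look and compute and a tool call to move; the robot and the scene stay as the last step left them, time stands still between calls to the robot, and variables do not carry over. Pictures are saved under pics/ and viewed, at most 10 in all, crops included, and the job is handed in when it is done.

Besides the shell and the picture viewer there is one more tool, called after "Call:" by a JSON object that holds its "name" and its "arguments", one argument or row to a line. arm_command: Moves the arm, as the interface text tells. Its arguments: {"type":"object","properties":{"series":{"type":"array","items":{"type":"object","properties":{"twist":{"type":"array","items":{"type":"number"}},"xyz":{"type":"array","items":{"type":"number"}},"gripper":{"type":"number"}}}}},"required":["series"]}

```bash
mkdir -p pics
python3 - <<'E'
from bench import sense, eyes, ticket
import cv2, numpy as np
s=sense(); print(s['time'],s['eef_pos'],s['tcp_rot'],s['ft_force'])
for c in ("scene","top"):
    im=eyes.get_image(c); cv2.imwrite(f"pics/{c}0.png",im["color"][:,:,::-1])
    print(c,im["K"].tolist(),im["rvec"],im["tvec"])
    for t in("pad_a","came_mid"): print(t,[(np.round(d["centre"]),round(d["confidence"],2)) for d in eyes.place_of(t,c)])
    print([(np.round(d["box"]),round(d["confidence"],2)) for d in eyes.look_for("lever_a",c)])
E
```

```text
0.0 [0.20130836 0.48459738 0.23817757] [-2.55557815e-04  1.95630945e-01  9.80677386e-01 -5.77300782e-04] [-0.22143453 -0.19576424  1.22187072]
scene [[445.3823665476229, 0.0, 277.7602107415566], [0.0, 445.3823665476229, 212.95338286369315], [0.0, 0.0, 1.0]] [ 0.75404389 -2.61324384  1.07701931] [0.52089716 0.30364902 0.78263759]
pad_a [(array([309., 292.]), 0.93), (array([205., 314.]), 0.55)]
came_mid [(array([185., 323.]), 0.63)]
[(array([250., 274., 324., 302.]), 0.94), (array([152., 297., 217., 325.]), 0.91), (array([278., 144., 336., 166.]), 0.74)]
top [[420.914707816027, 0.0, 279.1145816669873], [0.0, 420.914707816027, 212.9915504847632], [0.0, 0.0, 1.0]] [ 2.0974283  -2.14501588  0.16953758] [0.0038997  0.64649207 1.06840347]
pad_a [(array([162., 236.]), 0.85), (array([217., 286.]), 0.65)]
came_mid [(array([175., 221.]), 0.6)]
[(array([161., 189., 177., 242.]), 0.97), (array([350., 171., 386., 221.]), 0.64), (array([211., 234., 226., 294.]), 0.57)]
```

View pics/scene0.png

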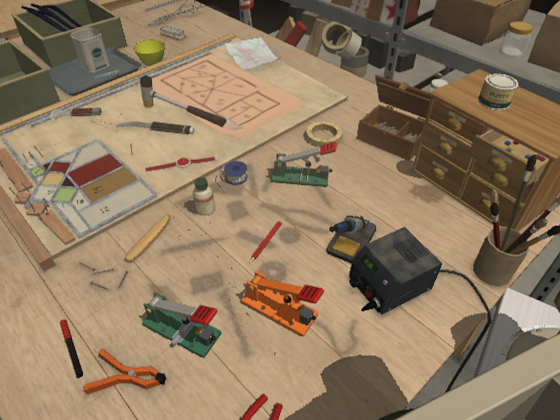

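View pics/top0.png

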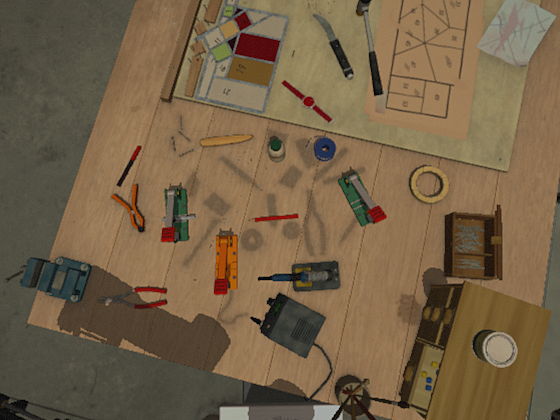

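The scene picture shows three clamps: green with a grey strip at scene (182,325) / top (175,213), orange look-alike at (280,303) / (227,262), and green with no visible strip at (300,170) / (360,197). The first one fits the description, so I'll check it in a crop next to the other green one.

```bash
cat > h.py <<'E'
import numpy as np, cv2
def ray(im,px):
    R=cv2.Rodrigues(np.array(im["rvec"]))[0]; c=-R.T@np.array(im["tvec"])
    d=R.T@np.linalg.solve(im["K"],[*px,1.]); return c,d
def atz(im,px,z):
    c,d=ray(im,px); return c+d*(z-c[2])/d[2]
def proj(im,P): return cv2.projectPoints(np.array(P,float),np.array(im["rvec"]),np.array(im["tvec"]),np.array(im["K"]),None)[0][:,0]
E
python3 - <<'E'
from bench import eyes
from h import *
S=eyes.get_image("scene");T=eyes.get_image("top")
a,b=S["color"],T["color"]
f=lambda i,x,y,w,h:cv2.resize(i[y:y+h,x:x+w],(400,300),interpolation=cv2.INTER_CUBIC)
o=np.vstack([np.hstack([f(a,132,285,96,72),f(a,255,135,96,72)]),np.hstack([f(b,130,177,96,72),f(b,315,160,96,72)])])
cv2.imwrite("pics/crop.png",o[:,:,::-1])
for im,bx in((S,(132,285,96,72)),(T,(130,177,96,72))):
    x,y,w,h=bx; c=im["color"][y:y+h,x:x+w].astype(int)
    m=((c[...,0]>130)&(c[...,1]<70)&(c[...,2]<70)).astype(np.uint8)
    n,_,st,ce=cv2.connectedComponentsWithStats(m)
    for i in range(1,n):
        if st[i,4]>30: p=ce[i]+[x,y]; print(p,st[i],atz(im,p,.107))
print("hinge pin guess", [atz(T,p,.055) for p in((176,190),)])
for p in((205,314),):print(atz(S,p,.107))
for p in((168,235),(162,236)):print(atz(T,p,.107))
E
```

```text
[204.29166667 314.89814815] [ 58  21  27  18 216] [0.58811262 0.27941829 0.107     ]
[133.50980392 194.60784314] [ 2  8  4 21 51] [0.69500056 0.36488437 0.107     ]
[132.22580645 219.83870968] [ 0 36  7 15 31] [0.62878205 0.36552887 0.107     ]
[166.27272727 239.60606061] [31 61 12  4 33] [0.5758283  0.27645867 0.107     ]
hinge pin guess [array([0.71704238, 0.26840616, 0.055     ])]
[0.58820333 0.27738201 0.107     ]
[0.58750254 0.27235572 0.107     ]
[0.58529603 0.28762145 0.107     ]
```

View pics/crop.png

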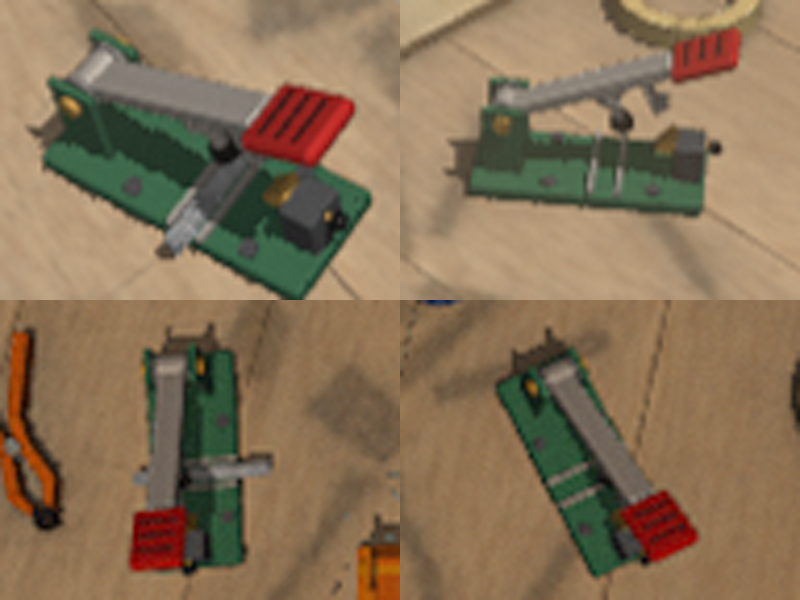

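The crop confirms it: the left clamp has the came across its bed (crop (215,200)), and the right one shows only empty ribs. The top face of the pad centres at scene (204.7,314.3) and top (168,234.5), giving about (0.588, 0.275, 0.107), with the hinge towards +x. I'll move above it with the fingers shut.

Call:
{"name": "arm_command", "arguments": {
  "series": [
    {"xyz": [-2, -0.2, 0], "twist": [0, 0, 0], "gripper": 0},
    {"xyz": [-2.4, -0.25, 0], "twist": [0, 0, 0], "gripper": 0},
    {"xyz": [-2.4, -0.25, 0], "twist": [0, 0, 0], "gripper": 0},
    {"xyz": [-2.4, -0.25, 0], "twist": [0, 0, 0], "gripper": 0},
    {"xyz": [-2.4, -0.25, 0], "twist": [0, 0, 0], "gripper": 0},
    {"xyz": [-2.4, -0.25, 0], "twist": [0, 0, 0], "gripper": 0},
    {"xyz": [-2.4, -0.25, 0], "twist": [0, 0, 0], "gripper": 0},
    {"xyz": [-2.4, -0.25, 0], "twist": [0, 0, 0], "gripper": 0},
    {"xyz": [-2.4, -0.25, 0], "twist": [0, 0, 0], "gripper": 0},
    {"xyz": [-2.4, -0.25, 0], "twist": [0, 0, 0], "gripper": 0}
  ]
}}

```text
time: 1.5
eef_pos: [0.4108, 0.3711, 0.2387]
tcp_rot: [0.0, 0.196, 0.981, 0.0]
ft_force: [-0.3, 0.1, -0.4]
finger_gap: 0.117
gripper_force: 0.0
```

Call:
{"name": "arm_command", "arguments": {
  "series": [
    {"xyz": [-2.4, -0.25, 0], "twist": [0, 0, 0], "gripper": 0},
    {"xyz": [-2.4, -0.25, 0.5], "twist": [0, 0, 0], "gripper": 0},
    {"xyz": [-2.4, -0.25, 1], "twist": [0, 0, 0], "gripper": 0},
    {"xyz": [-2.4, -0.25, 1], "twist": [0, 0, 0], "gripper": 0},
    {"xyz": [-2.4, -0.25, 1], "twist": [0, 0, 0], "gripper": 0},
    {"xyz": [-2.4, -0.25, 1], "twist": [0, 0, 0], "gripper": 0},
    {"xyz": [-2.4, -0.25, 1], "twist": [0, 0, 0], "gripper": 0},
    {"xyz": [-2.4, -0.25, 1], "twist": [0, 0, 0], "gripper": 0},
    {"xyz": [-0.5, 0, 0.5], "twist": [0, 0, 0], "gripper": 0},
    {"xyz": [0, 0, 0], "twist": [0, 0, 0], "gripper": 0}
  ]
}}

```text
time: 2.5
eef_pos: [0.584, 0.2774, 0.1677]
tcp_rot: [-0.001, 0.196, 0.981, -0.0]
ft_force: [-0.7, 0.1, 0.3]
finger_gap: 0.006
gripper_force: 0.0
```

Run:
```python
from bench import sense, eyes
from h import *
from scipy.spatial.transform import Rotation as Ro
s=sense(); print(s['time'],s['eef_pos'],s['ft_force'],s['finger_gap'])
q=s['tcp_rot']; R=Ro.from_quat([q[1],q[2],q[3],q[0]]).as_matrix(); print(R.round(3))
w=eyes.get_image("wrist"); M=np.array(w["mount"])
Rc=(R@M[:3,:3]); c=s['eef_pos']+R@M[:3,3]
W=dict(K=w["K"],rvec=cv2.Rodrigues(Rc.T)[0],tvec=-Rc.T@c)
for d in eyes.place_of("pad_a","wrist"): print(d, atz(W,d["centre"],.107))
p=proj(W,[s['eef_pos'],[.588,.275,.107],[s['eef_pos'][0],s['eef_pos'][1],.107]]);print(p)
S=eyes.get_image("scene")
o=np.hstack([w["color"],S["color"]])
i=w["color"].copy()
for k in p: cv2.circle(i,tuple(int(v) for v in k),3,(0,255,255),1)
j=cv2.resize(S["color"][240:360,110:270],(560,420))
cv2.imwrite("pics/w1.png",cv2.resize(np.hstack([i,j]),(800,300))[:,:,::-1])
```

```text
2.5 [0.58400473 0.27739165 0.16774271] [-0.71261624  0.10191801  0.2654701 ] 0.005792059746804971
[[-0.923  0.384 -0.002]
 [ 0.384  0.923 -0.   ]
 [ 0.002 -0.001 -1.   ]]
{'centre': [7.5, 137.4], 'confidence': 0.87} [0.4605252  0.14230542 0.107     ]
{'centre': [286.0, 241.4], 'confidence': 0.56} [0.59576433 0.27950908 0.107     ]
[[276.13087188 270.25792938]
 [275.89100896 234.27093183]
 [276.83340615 228.14275605]]
```

View pics/w1.png

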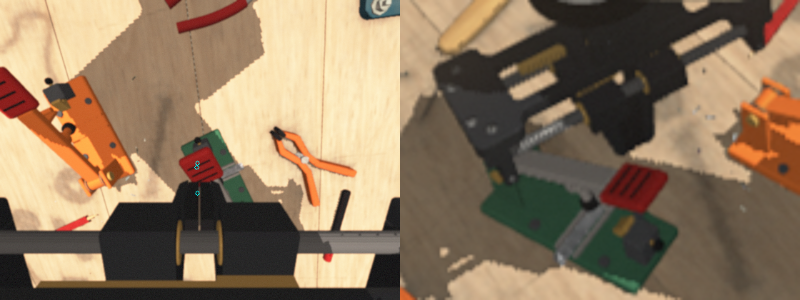

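The wrist view shows the red pad at about (276,231), where my point under the TCP projects to (277,228), so the alignment is good. The orange clamp is clear of the gripper. Next I descend and press in stages.

Call:
{"name": "arm_command", "arguments": {
  "series": [
    {"xyz": [0.2, -0.05, 0.5], "twist": [0, 0, 0], "gripper": 0},
    {"xyz": [0.2, -0.05, 1], "twist": [0, 0, 0], "gripper": 0},
    {"xyz": [0, 0, 1], "twist": [0, 0, 0], "gripper": 0},
    {"xyz": [0, 0, 1], "twist": [0, 0, 0], "gripper": 0},
    {"xyz": [0, 0, 1], "twist": [0, 0, 0], "gripper": 0},
    {"xyz": [0, 0, 1], "twist": [0, 0, 0], "gripper": 0},
    {"xyz": [0, 0, 0.7], "twist": [0, 0, 0], "gripper": 0},
    {"xyz": [0, 0, 0.7], "twist": [0, 0, 0], "gripper": 0},
    {"xyz": [0, 0, 0.5], "twist": [0, 0, 0], "gripper": 0},
    {"xyz": [0, 0, 0], "twist": [0, 0, 0], "gripper": 0}
  ]
}}

```text
time: 3.65
eef_pos: [0.5802, 0.2782, 0.0942]
tcp_rot: [-0.0, 0.196, 0.981, 0.0]
ft_force: [-1.5, 0.8, 3.4]
finger_gap: 0.009
gripper_force: 1.4
```

Call:
{"name": "arm_command", "arguments": {
  "series": [
    {"xyz": [0, 0, 0.5], "twist": [0, 0, 0], "gripper": 0},
    {"xyz": [0, 0, 0.5], "twist": [0, 0, 0], "gripper": 0},
    {"xyz": [0, 0, 0.5], "twist": [0, 0, 0], "gripper": 0},
    {"xyz": [0, 0, 0.5], "twist": [0, 0, 0], "gripper": 0},
    {"xyz": [0, 0, 0.5], "twist": [0, 0, 0], "gripper": 0},
    {"xyz": [0, 0, 0.5], "twist": [0, 0, 0], "gripper": 0},
    {"xyz": [0, 0, 0.4], "twist": [0, 0, 0], "gripper": 0},
    {"xyz": [0, 0, 0.4], "twist": [0, 0, 0], "gripper": 0},
    {"xyz": [0, 0, 0.2], "twist": [0, 0, 0], "gripper": 0},
    {"xyz": [0, 0, 0], "twist": [0, 0, 0], "gripper": 0}
  ]
}}

```text
time: 4.65
eef_pos: [0.5795, 0.2783, 0.0545]
tcp_rot: [-0.001, 0.196, 0.981, -0.0]
ft_force: [-5.5, -0.3, 8.3]
finger_gap: 0.005
gripper_force: 4.0
```

Call:
{"name": "arm_command", "arguments": {
  "series": [
    {"xyz": [0, 0, 0.1], "twist": [0, 0, 0], "gripper": 0},
    {"xyz": [0, 0, 0.1], "twist": [0, 0, 0], "gripper": 0},
    {"xyz": [0, 0, 0.05], "twist": [0, 0, 0], "gripper": 0},
    {"xyz": [0, 0, 0], "twist": [0, 0, 0], "gripper": 0},
    {"xyz": [0, 0, 0], "twist": [0, 0, 0], "gripper": 0},
    {"xyz": [0, 0, -0.2], "twist": [0, 0, 0], "gripper": 0},
    {"xyz": [0, 0, -0.2], "twist": [0, 0, 0], "gripper": 0},
    {"xyz": [0, 0, -0.3], "twist": [0, 0, 0], "gripper": 0},
    {"xyz": [0, 0, -0.4], "twist": [0, 0, 0], "gripper": 0},
    {"xyz": [0, 0, 0], "twist": [0, 0, 0], "gripper": 0}
  ]
}}

```text
time: 5.65
eef_pos: [0.5805, 0.2782, 0.0633]
tcp_rot: [0.0, 0.196, 0.981, 0.0]
ft_force: [0.5, 0.1, -0.4]
finger_gap: 0.009
gripper_force: 0.0
```

The force is zero with the TCP at 63 mm, so the latch is holding. I'll lift clear and check.

Call:
{"name": "arm_command", "arguments": {
  "series": [
    {"xyz": [0, 0, -0.5], "twist": [0, 0, 0], "gripper": 0},
    {"xyz": [0, 0, -1], "twist": [0, 0, 0], "gripper": 0},
    {"xyz": [0, 0, -2], "twist": [0, 0, 0], "gripper": 0},
    {"xyz": [0, 0, -2], "twist": [0, 0, 0], "gripper": 0},
    {"xyz": [0, 0, -2], "twist": [0, 0, 0], "gripper": 0},
    {"xyz": [0, 0, -2], "twist": [0, 0, 0], "gripper": 0},
    {"xyz": [0, 0, -2], "twist": [0, 0, 0], "gripper": 0},
    {"xyz": [0, 0, -1], "twist": [0, 0, 0], "gripper": 0},
    {"xyz": [0, 0, 0], "twist": [0, 0, 0], "gripper": 0},
    {"xyz": [0, 0, 0], "twist": [0, 0, 0], "gripper": 0}
  ]
}}

```text
time: 6.65
eef_pos: [0.5799, 0.2781, 0.1875]
tcp_rot: [-0.0, 0.196, 0.981, -0.0]
ft_force: [-0.5, 0.1, -0.6]
finger_gap: 0.005
gripper_force: 0.0
```

Run:
```python
from bench import sense, eyes
import cv2, numpy as np
s=sense(); print(s['time'],s['eef_pos'],s['ft_force'])
S=eyes.get_image("scene")["color"]
cv2.imwrite("pics/end.png",np.hstack([cv2.resize(S[270:366,110:238],(400,300)),cv2.resize(S[110:206,240:368],(400,300))])[:,:,::-1])
```

```text
6.65 [0.57992826 0.27808952 0.18749384] [-0.49372574  0.08969234 -0.59376174]
```

View pics/end.png

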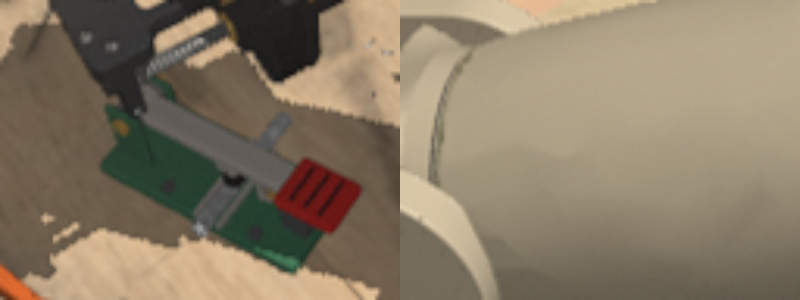

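The lever is level with its pad down over the catch, and the came lies in place under the foot at crop (240,180). The arm hides the empty clamp from this camera, but it never went near it.

```bash
python3 -c "
from bench import ticket
print(ticket.sign_off())"
```

```text
the job is handed in; nothing more can be done
None
```

I pressed the loaded clamp's pad until it latched. Its lever stays down by itself, the came looks unmoved, and I handed the job in at about 6.7 s; the arm hid the empty clamp in the last picture, but it was never approached.

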